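Unlock the spice carousel and hold the pepper mill at the front

TASK

Slide the spice carousel's lock outward along its track to the stop, then smoothly turn the carousel by the square knob on top of its post until the pepper mill stands at the front, in line with the small cone on the foot that marks the front. Do not touch the things standing on the tray, knock anything over or shift the things on the worktop. Finish while still gripping the knob, holding the carousel still there: do not let go.

Things in the scene. Friction and masses are not known exactly. Their poses are not given: they have to be found in the camera images.
- carousel_base: Fixed dark steel foot of the spice carousel. Origin on the worktop under the turning axis; z up. Its -x axis points to the carousel's front, roughly towards the robot: there a thin bar ends in a small upright cone, 32 mm high, 158 mm from the axis. Its -y axis points along the lock's track, which lies to the right as the robot sees it, 15 to 18 mm high, 34 mm wide, from 148 to 284 mm from the axis.
- lock_grip (a point): Grip point of the lock's black upright tab: 12 mm thick along the foot's x, 22 mm long along the foot's y (the sliding direction); its top is 16 mm above this point and 58 mm above the worktop, the rails of the track beside it are 15 mm high. Locked, it is 200 mm from the turning axis. Pull it straight away from the axis, along the foot's -y.
- lock (a joint): Travel of the lock outward along its track, m: near 0 = locked (a tongue stands between two lugs under the tray and stops it turning), 0.045 = out at its stop. About 2.5 N of sliding friction; it stays where it is left.
- turntable (a joint): Angle of the tray against the foot, rad, anticlockwise from above positive, 0 at the start; it can turn about one full turn either way once unlocked. Slight friction (0.06 N m): it stays where it is left. The wooden tray is 270 mm across, its floor 30 mm above the worktop, its rim 44 mm. What stands on it is loose and turns with it; tall things can tip if it is jerked, so turn it smoothly.
- turn_knob (a point): Square wooden knob, 34 x 34 mm and 40 mm high, on a 14 mm post on the turning axis, this point at its middle, 200 mm above the worktop; it is fixed to the tray and turns with it. Its flat sides face its own x and y axes, which are those of the foot when joint turntable is 0. Everything on the tray ends below 160 mm.
- pepper_mill: Turned brown wooden pepper mill, 46 mm across, 127 mm high, with a weighted foot, loose on the tray about 83 mm from the turning axis; at the start at the left, the back or the right of the tray, never at the front. Origin at the centre of its underside.
- salt_shaker: Glass salt shaker with steel cap, 42 mm across, 80 mm high, loose on the tray. Origin at the centre of its underside. Not to be touched.
- jar_small: Glass jar with flat wooden lid, 72 mm across, 106 mm high, loose on the tray. Origin at the centre of its underside. Not to be touched.
- small_cup: Small white cup, 64 mm across, 36 mm high, loose on the tray, at its front at the start. Origin at the centre of its underside. Not to be touched.
- vinegar: Small vinegar bottle, 51 mm across, 168 mm high, on the worktop at the left; bystander. Origin at the centre of its underside.
- wood_bowl: Wooden bowl, 111 mm across, 32 mm high, on the worktop at the left; bystander. Origin at the centre of its underside.
- teaspoon_b: Teaspoon, 132 mm long, lying on the worktop to the left of the carousel, near the front edge; bystander.
- glass_a: Drinking glass, 81 mm across, 93 mm high, on the worktop at the right; bystander. Origin at the centre of its underside.
- jar_low: Low glass jar with black lid, 95 mm across, 60 mm high, on the worktop at the right; bystander. Origin at the centre of its underside.
Things that resemble listed ones, but are neither listed nor needed, are in the scene too. Leave any turquoise look-alike of the pepper_mill alone.

How it is judged:
On the way, in this order (a step that is already met when the one before it is completed fails the run):
1. the lock is slid out to its stop (value of joint lock above 0.04 m), for 0.2 s.
2. the pepper mill is brought to the front with the knob gripped (y of pepper_mill in the frame of carousel_base between -0.012 and 0.012 m and x of pepper_mill in the frame of carousel_base below -0.05 m and contact force between the fingers and turntable_c15 above 2 N), for 0.2 s.
At the end, for the whole second after the job is handed in: Lock out at least 38 of 45 mm; pepper mill at the front, within 12 mm of the line from the axis to the cone; fingers grip the knob with more than 2 N; tray still (under 0.05 rad/s); all four things on the tray upright within 0.15 rad (all of step 2 and value of joint lock above 0.038 m and velocity of joint turntable between -0.05 and 0.05 rad/s and angle between each of pepper_mill, salt_shaker, jar_small, small_cup's own z axis and vertical below 0.15 rad and height (world z) of each of pepper_mill, salt_shaker, jar_small, small_cup above 0.025 m); the arm keeps its last pose, push and grip.
It fails at once if the robot touches a thing on the tray (contact force between any of the fingers, the arm and pepper_mill above 1 N or contact force between any of the fingers, the arm and salt_shaker above 1 N or contact force between any of the fingers, the arm and jar_small above 1 N or contact force between any of the fingers, the arm and small_cup above 1 N).
It fails at once if a thing on the tray falls over (angle between any of pepper_mill, salt_shaker, jar_small, small_cup's own z axis and vertical above 0.5 rad).
It fails at once if a thing on the worktop is shifted by more than 30 mm or knocked over (distance of any of vinegar, wood_bowl, teaspoon_b, glass_a, jar_low from where it was at the start of the episode above 0.03 m or angle between any of vinegar, wood_bowl, glass_a, jar_low's own z axis and vertical above 0.5 rad).
It also fails if it takes over 67 s, if anything falls off the work surface, if the arm or the gripper's body presses on something with over 40 N, if the wrist force passes 120 N, or if a joint passes its speed limit or range.

ROBOT

A 7-joint arm with a two-finger parallel gripper is mounted at the origin on a cart in front of the work surface, level with it; the furniture and walls round the work are solid. World frame = base frame: x ahead of the robot, y to its left, z up, the work surface at z = 0. Lengths are in m, angles in rad, forces in N, time in s.
With the tool pointing down it reaches from about 0.425 to 0.925 m from the base axis. Payload 6.8 kg.
Tool frame: the origin (TCP) lies midway between the tips of the shut fingers; the grasp point (between the pads) lies 19 mm behind it (env.grasp_offset is the distance from the TCP to the grasp point, in m); z points along the fingers, y is the line along which they close (so a half turn about z gives the same grasp; the last joint's range is limited). The gripper opens to 88 mm and grips with 3 to 60 N. Pads are 20 mm wide; open, the fingers measure 115 mm over their backs; the gripper's body (75 mm by 178 mm) begins 61 mm behind the grasp point.
Start: joints at [1.175, 0.477, 0.022, 1.555, -0.011, 1.109, -0.083], TCP at [0.192, -0.647, 0.223] pointing down, gripper open.
Joint ranges: [-2.96, 2.96], [-0.34, 2.1], [-1.41, 1.46], [0.24, 2.44], [-1.37, 4.51], [0.17, 1.92], [-2.96, 2.96]. Speed limits (rad/s): [2.39, 2.39, 3.14, 3.14, 3.14, 3.14, 3.14].

INTERFACE

Orientations are given as a unit quaternion [w, x, y, z].
In Python, from workcell import env gives the robot as it stands.
- The arm moves only by the tool step_arm, never from a script. Its arguments are lists of equal length, an entry for each row: "dp": the shift along the tool's x, y, z as a fraction of full scale, a list of three; "angular": the turn, a rotation vector about the tool's x, y, z as a fraction of full scale, a list of three; "hand": the closure, from 0 (fully open) to 1 (shut). In form: {"dp": [[x, y, z], ...], "angular": [[wx, wy, wz], ...], "hand": [hand, ...]}. A call has 1 to 5 rows; each row shifts and turns the commanded pose from where the row before left it, along the tool's axes as they then stand; what a row does not reach is not made up. Full scale, the value 1, is 0.3 m for a shift and pi rad for a turn. A row lasts 1/8 s, in which the tool goes at most 62.5 mm and 10.7 degrees, less where a joint would pass 70% of its speed; a pose out of reach is approached as far as the arm can. A call with a number of a shift or a turn outside -1 to 1 is refused whole. A call with a gripper value outside its range is refused whole. The fingers move at their own pace and stop on an object; the grip force is fixed at half the most. Time passes only in rows, so rows that do not move let the fingers close. It gives the time, the measured TCP pose, the force, the opening and the grip force at its end, in the units of the state.
- env.get_state(): the state, without advancing time (a new reading comes with each control period).
- env.get_image(name): name is "scene" or "top"; returns (picture, depth): 384x512x3 uint8, blue, green, red; 384x512 float32, m along the optical axis (not along the pixel's ray), 0 where there is no reading.
- env.get_calibration(name): a dict with "fx", "fy", "cx", "cy" (pixels), "view" (4x4, takes a point from world to camera coordinates). Camera axes: x right, y down, z forward; pixel columns grow to the right and rows downward; lengths in m; the calibration is good to about 2 mm. A picture is of the moment at which its call begins. get_calibration takes no time and is no camera call.
- env.finish_job(): hands the job in; it is judged then, once.
Trained networks look in the newest picture that a camera, given by its name, has taken for a name from the list of things; names that differ only in an ending like _2 or _b are one class to them, and where a whole thing is asked for, a point or a joint stands for the part that bears it (a point fixed in the world has none). Each returns a list of dicts, best first, with "p" (0 to 1); they miss things now and then, are a little off and sometimes report something else, mostly with a low value. They report only what shows in the picture. A call takes as long as a camera call. They do not tell look-alikes from the thing itself.
- env.find_in(camera, target): "position" ([column, row] as shares, 0 to 1, of the picture: columns of its width, rows of its height, amid what is visible of it).
The state is a dict: "clock": time; "joint_positions": joint angles; "qd": joint speeds; "joint_torque": joint torques, N m; "ee_pos": TCP position; "tcp_rot": TCP orientation; "force": force on the tool from outside, world axes, zero at the start; "torque": the same for the moment, N m; "gripper_width": finger opening in m; "grip_force": force on a finger pad.
Only numpy, scipy, OpenCV 4.12 (cv2) and the standard library are available. Lean on these libraries where they do the work, as an engineer would, in place of code of your own. Each camera call takes 0.05 s, during which the arm holds its last target. There are 200 camera calls.

## Working session

There is one attempt and no reset: what is moved stays moved. The work goes in short steps, Python scripts to look and compute and a tool call to move; the robot and the scene stay as the last step left them, time stands still between calls to the robot, and variables do not carry over. Pictures are saved under pics/ and viewed, at most 10 in all, crops included, and the job is handed in when it is done.

Besides the shell and the picture viewer there is one more tool, called as name(argument=value, ...) on one line, values as JSON. step_arm: Moves the arm, as the interface text tells. Its arguments: {"type":"object","properties":{"dp":{"type":"array"},"angular":{"type":"array"},"hand":{"type":"array"}},"required":["dp","angular","hand"]}

```bash
mkdir -p pics
cat > h.py <<'E'
import numpy as np, cv2
from workcell import env
def world(cam,uv,depth,cal=None):
    c=cal or env.get_calibration(cam); u,v=uv
    d=depth
    p=np.array([(u-c['cx'])/c['fx']*d,(v-c['cy'])/c['fy']*d,d,1])
    return (np.linalg.inv(np.array(c['view']))@p)[:3]
def proj(cam,P):
    c=env.get_calibration(cam); q=np.array(c['view'])@np.append(P,1)
    return np.array([c['fx']*q[0]/q[2]+c['cx'],c['fy']*q[1]/q[2]+c['cy']])
def cloud(cam,D):
    c=env.get_calibration(cam); v,u=np.mgrid[:384,:512]
    P=np.stack([(u-c['cx'])/c['fx']*D,(v-c['cy'])/c['fy']*D,D,np.ones_like(D)],-1)
    return (P@np.linalg.inv(np.array(c['view'])).T)[...,:3]
E
python3 - <<'E'
from h import *
for cam in ['scene','top']:
    im,D=env.get_image(cam); np.savez(f'pics/{cam}0.npz',im=im,D=D)
    cv2.imwrite(f'pics/{cam}0.png',im)
    C=cloud(cam,D)
    for n in ['pepper_mill','turn_knob','lock_grip','carousel_base','small_cup','salt_shaker','jar_small','glass_a','jar_low']:
        for r in env.find_in(cam,n)[:3]:
            u,v=r['position'][0]*512,r['position'][1]*384
            print(cam,n,round(r['p'],2),int(u),int(v),C[min(int(v),383),min(int(u),511)].round(3))
s=env.get_state();print(s['ee_pos'],s['tcp_rot'],s['clock'],s['force'],env.grasp_offset)
a=cv2.imread('pics/scene0.png');b=cv2.imread('pics/top0.png')
cv2.imwrite('pics/both.png',cv2.resize(np.vstack([a,b]),None,fx=.78,fy=.78))
E
```

```text
scene pepper_mill 0.9 203 237 [0.518 0.244 0.09 ]
scene pepper_mill 0.76 186 258 [0.516 0.332 0.081]
scene pepper_mill 0.58 228 212 [0.515 0.113 0.09 ]
scene turn_knob 0.74 261 192 [ 0.485 -0.044  0.07 ]
scene turn_knob 0.73 245 209 [0.505 0.028 0.036]
scene lock_grip 0.51 275 181 [ 0.513 -0.191 -0.004]
scene carousel_base 0.59 247 207 [0.508 0.012 0.031]
scene small_cup 0.62 263 211 [0.445 0.007 0.041]
scene small_cup 0.51 332 157 [ 0.364 -0.366  0.06 ]
scene small_cup 0.17 243 211 [0.508 0.037 0.033]
scene salt_shaker 0.66 259 190 [ 0.491 -0.041  0.08 ]
scene jar_small 0.68 227 186 [0.57  0.038 0.121]
scene glass_a 0.83 298 137 [ 0.524 -0.383  0.081]
scene glass_a 0.25 244 210 [0.504 0.036 0.039]
scene jar_low 0.81 334 154 [ 0.366 -0.387  0.06 ]
scene jar_low 0.57 227 186 [0.57  0.038 0.121]
top pepper_mill 0.72 300 188 [ 0.479 -0.158  0.022]
top pepper_mill 0.7 266 196 [ 0.497 -0.005  0.025]
top pepper_mill 0.52 188 215 [0.51  0.332 0.078]
top turn_knob 0.62 256 196 [0.51  0.037 0.031]
top carousel_base 0.71 263 192 [0.515 0.002 0.033]
top small_cup 0.73 265 208 [0.443 0.022 0.032]
top salt_shaker 0.5 265 207 [0.445 0.021 0.038]
top salt_shaker 0.16 175 247 [0.427 0.425 0.004]
top jar_small 0.68 162 227 [0.479 0.437 0.123]
top jar_small 0.65 254 168 [0.586 0.016 0.136]
top jar_small 0.47 239 195 [0.507 0.112 0.104]
top glass_a 0.6 348 156 [ 0.553 -0.435  0.013]
top jar_low 0.79 360 186 [ 0.381 -0.391  0.056]
[ 0.19163589 -0.64723954  0.22266315] [1.40270713e-05 9.89664110e-01 1.43404840e-01 3.71248617e-05] 1.0 [-0.42142794  0.17208785 -0.17852314] 0.0187
```

View pics/scene0.png

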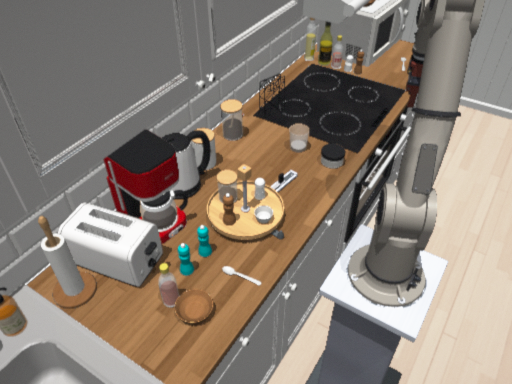

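View pics/top0.png

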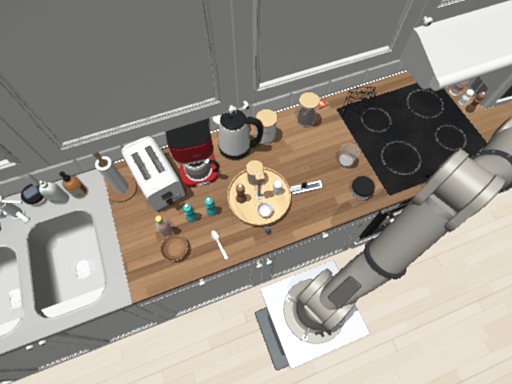

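Both views show the brown mill (scene 228,208 / top 240,192) on the tray. Candidates for it are the turquoise look-alikes at scene (203,240) and (186,260), which stand on the worktop, plus bottles far off. I choose the brown one and check it in a close crop.

Run:
```python
from h import *
S=np.load('pics/scene0.npz');T=np.load('pics/top0.npz')
a=S['im'][155:250,195:305];b=T['im'][150:245,220:330]
cv2.imwrite('pics/crop.png',np.vstack([cv2.resize(a,None,fx=3.15*1,fy=3.15,interpolation=2)[:,:],cv2.resize(b,None,fx=3.15,fy=3.15,interpolation=2)]))
for n,Z in(('scene',S),('top',T)):
    C=cloud(n,Z['D']);near=np.hypot(C[...,0]-.52,C[...,1]-.02)<.3
    m=near&(C[...,2]>.175)&(C[...,2]<.235)
    print(n,'knob');
    for v,u in np.argwhere(m): print(u,v,C[v,u].round(3),Z['im'][v,u])
    # rim
    m=near&(C[...,2]>.038)&(C[...,2]<.048)&(np.hypot(C[...,0]-.52,C[...,1]-.03)>.09)
    P=C[m]; A=np.c_[2*P[:,:2],np.ones(len(P))]
    for _ in range(10):
        s=np.linalg.lstsq(A,(P[:,:2]**2).sum(1),rcond=None)[0]
        r=np.hypot(*(P[:,:2]-s[:2]).T);k=abs(r-.131)<.012;P=P[k];A=A[k]
    print('rim',s[:2],np.median(r),len(P))
    m=(near&(C[...,2]>.02)&(C[...,2]<.07)&(C[...,1]<-.12)&(C[...,1]>-.3))
    print('lock');
    for v,u in np.argwhere(m): print(u,v,C[v,u].round(3),Z['im'][v,u].tolist())
    m=(near&(C[...,2]>.009)&(C[...,2]<.04)&(C[...,0]<.39))
    print('cone')
    for v,u in np.argwhere(m): print(u,v,C[v,u].round(3),Z['im'][v,u].tolist())
```

```text
scene knob
196 130 [ 0.765 -0.054  0.223] [ 80 102 122]
197 130 [ 0.762 -0.056  0.223] [ 84 109 135]
198 130 [ 0.759 -0.058  0.223] [ 84 111 136]
199 130 [ 0.757 -0.061  0.222] [ 84 112 138]
192 131 [ 0.771 -0.04   0.225] [66 65 65]
193 131 [ 0.769 -0.042  0.225] [57 56 56]
194 131 [ 0.764 -0.042  0.226] [48 51 53]
195 131 [ 0.768 -0.051  0.22 ] [49 51 56]
196 131 [ 0.758 -0.046  0.227] [49 52 58]
197 131 [ 0.754 -0.047  0.228] [51 54 59]
198 131 [ 0.753 -0.05   0.226] [49 54 59]
199 131 [ 0.756 -0.059  0.219] [47 51 57]
200 131 [ 0.75  -0.058  0.222] [52 58 68]
201 131 [ 0.749 -0.062  0.22 ] [48 59 69]
202 131 [ 0.75  -0.068  0.216] [ 63  82 102]
190 132 [ 0.774 -0.032  0.225] [69 69 70]
191 132 [ 0.771 -0.034  0.225] [56 56 56]
192 132 [ 0.766 -0.034  0.227] [48 46 44]
193 132 [ 0.765 -0.038  0.225] [42 39 39]
194 132 [ 0.762 -0.04   0.225] [49 45 45]
195 132 [ 0.758 -0.04   0.226] [45 41 40]
196 132 [ 0.759 -0.046  0.222] [42 39 42]
197 132 [ 0.753 -0.045  0.225] [42 41 39]
198 132 [ 0.748 -0.045  0.227] [42 41 40]
199 132 [ 0.745 -0.047  0.227] [42 41 43]
200 132 [ 0.749 -0.056  
[... 28231 characters left out ...]
67 240 [0.317 0.063 0.009] [87, 118, 153]
218 241 [0.385 0.253 0.011] [245, 245, 241]
218 242 [0.382 0.254 0.01 ] [245, 247, 244]
218 243 [0.377 0.256 0.012] [234, 237, 236]
219 244 [0.37  0.253 0.016] [255, 255, 255]
220 245 [0.366 0.251 0.01 ] [255, 255, 255]
221 246 [0.361 0.248 0.01 ] [247, 248, 245]
222 247 [0.354 0.246 0.015] [193, 198, 200]
222 248 [0.35  0.247 0.015] [250, 249, 245]
221 249 [0.349 0.252 0.009] [255, 255, 255]
266 249 [0.282 0.082 0.013] [100, 132, 169]
222 250 [0.343 0.25  0.012] [255, 255, 255]
223 252 [0.334 0.249 0.01 ] [255, 255, 255]
224 252 [0.333 0.245 0.01 ] [255, 255, 254]
240 252 [0.31  0.184 0.009] [93, 123, 159]
224 253 [0.329 0.246 0.01 ] [255, 255, 255]
```

View pics/crop.png

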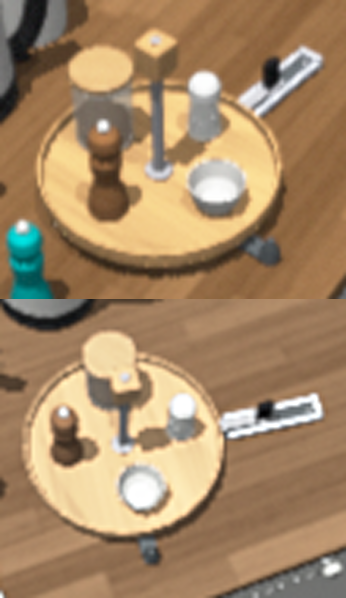

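```bash
cat > fit.py <<'E'
from h import *
from scipy.optimize import least_squares
def circ(P,r,c0):
    f=lambda c:np.hypot(P[:,0]-c[0],P[:,1]-c[1])-r
    return least_squares(f,c0,loss='soft_l1',f_scale=.002).x
def clouds(ims):
    return {n:(cloud(n,ims[n][1]),ims[n][0].astype(int)) for n in ims}
E
python3 - <<'E'
from fit import *
for n in('scene','top'):
    Z=np.load(f'pics/{n}0.npz');C=cloud(n,Z['D']);im=Z['im'].astype(int)
    X,Y,H=C[...,0],C[...,1],C[...,2]
    R=np.hypot(X-.505,Y-.026)
    k=(R<.04)&(H>.214)&(H<.228);P=C[k]
    print(n,'knobtop n',k.sum(),P.mean(0),P[:,:2].min(0),P[:,:2].max(0))
    if k.sum()>5:
        b=cv2.minAreaRect((P[:,:2]*1000).astype(np.float32));print(b)
    m=(R>.115)&(R<.15)&(H>.040)&(H<.049);print('rim',circ(C[m][:,:2],.133,[.505,.026]),m.sum())
    m=(np.hypot(X-.475,Y+.172)<.03)&(H>.03)&(H<.065)
    print('lock',C[m].mean(0),C[m].min(0),C[m].max(0),m.sum())
    m=(np.hypot(X-.349,Y-.05)<.02)&(H>.008)&(H<.04)
    if m.any():print('cone',C[m].mean(0),C[m].min(0),C[m].max(0))
    m=(np.hypot(X-.515,Y-.11)<.045)&(H>.04)&(H<.165)&(im[...,0]<75)&(im[...,2]<150)
    P=C[m];
    for lo,hi in((.035,.06),(.06,.09),(.09,.12),(.12,.16)):
        q=P[(P[:,2]>lo)&(P[:,2]<hi)]
        if len(q):print('mill',lo,q.mean(0).round(3),q.min(0).round(3),q.max(0).round(3),len(q))
    V=np.linalg.inv(np.array(env.get_calibration(n)['view']));print('cam',V[:3,3])
E
```

```text
scene knobtop n 85 [0.50579517 0.02837641 0.21946274] [0.49004144 0.00992302] [0.52511571 0.04425979]
((507.1958312988281, 27.305057525634766), (34.193275451660156, 34.79292297363281), 87.37218475341797)
rim [0.50769678 0.02557621] 235
lock [ 0.4785289  -0.1705654   0.04822076] [ 0.47176908 -0.1822425   0.03036684] [ 0.48810426 -0.1601352   0.06306125] 42
cone [0.35083953 0.0511373  0.0182256 ] [0.34167937 0.04191803 0.00831822] [0.36656872 0.0602779  0.03189058]
mill 0.035 [0.514 0.113 0.049] [0.499 0.09  0.04 ] [0.537 0.125 0.06 ] 64
mill 0.06 [0.516 0.11  0.072] [0.504 0.091 0.06 ] [0.536 0.121 0.09 ] 69
mill 0.09 [0.514 0.11  0.107] [0.504 0.088 0.091] [0.53  0.121 0.118] 62
mill 0.12 [0.514 0.11  0.135] [0.504 0.089 0.12 ] [0.531 0.122 0.145] 52
cam [-0.12687106  0.93662776  1.1703156 ]
top knobtop n 71 [0.5039215  0.02543849 0.21999998] [0.4886514 0.0060932] [0.52232432 0.04289778]
((504.9245910644531, 24.859638214111328), (33.239810943603516, 34.535858154296875), 79.8114013671875)
rim [0.50500705 0.02475839] 168
lock [ 0.475188   -0.17221578  0.05003065] [ 0.46485422 -0.18505675  0.03064913] [ 0.48392366 -0.16268254  0.06352628] 27
cone [0.34829197 0.04722313 0.02022994] [0.33874052 0.03639952 0.00954221] [0.36289904 0.05645186 0.0375206 ]
mill 0.035 [0.506 0.104 0.051] [0.498 0.081 0.041] [0.524 0.121 0.059] 26
mill 0.06 [0.51  0.102 0.069] [0.502 0.083 0.06 ] [0.525 0.117 0.088] 32
mill 0.09 [0.508 0.106 0.106] [0.502 0.091 0.091] [0.519 0.118 0.119] 25
mill 0.12 [0.508 0.104 0.139] [0.501 0.09  0.131] [0.516 0.117 0.146] 18
cam [-0.08455297  0.27411252  1.41933253]
```

Crop: the brown mill stands on the left of the tray, jar at the back, salt shaker right, cup front. Cone and lock track agree on a foot yaw of about -8.4°, axis ≈ (0.506, 0.026), lock ≈ (0.476, -0.172). Mill is about 92° short of the front, so it needs an anticlockwise turn.

```bash
cat > plan.py <<'E'
import sys
from h import *
from scipy.spatial.transform import Rotation as R
# usage: plan.py x y z yaw_of_tool_x_deg rows
x,y,z,yaw,n=map(float,sys.argv[1:6]);n=int(n)
s=env.get_state();q=np.array(s['tcp_rot']);r=R.from_quat(q[[1,2,3,0]])
a=np.radians(yaw);tgt=R.from_matrix(np.array([[np.cos(a),np.sin(a),0],[np.sin(a),-np.cos(a),0],[0,0,-1]]).T.T)
w=(r.inv()*tgt).as_rotvec()/n
d=(np.array([x,y,z])-s['ee_pos'])/n
print('pos',np.round(s['ee_pos'],4),'yawx',np.degrees(np.arctan2(*r.as_matrix()[[1,0],0])).round(2),'t',s['clock'],'F',np.round(s['force'],2),'w',s['gripper_width'],'gf',s['grip_force'],'q',np.round(s['joint_positions'],2))
print('ang/row',(w/np.pi).round(4).tolist())
print([( (r*R.from_rotvec(w*i)).inv().apply(d)/.3).round(3).tolist() for i in range(n)])
E
python3 plan.py .476 -.172 .2 81.6 15
```

```text
pos [ 0.1916 -0.6472  0.2227] yawx 16.49 t 1.0 F [-0.42  0.17 -0.18] w 0.08792881173681058 gf 0.0 q [ 1.17  0.48  0.02  1.56 -0.01  1.11 -0.08]
ang/row [0.0, -0.0, -0.0241]
[[0.091, -0.083, 0.005], [0.097, -0.076, 0.005], [0.102, -0.069, 0.005], [0.107, -0.061, 0.005], [0.111, -0.053, 0.005], [0.115, -0.044, 0.005], [0.118, -0.035, 0.005], [0.12, -0.026, 0.005], [0.122, -0.017, 0.005], [0.123, -0.008, 0.005], [0.123, 0.002, 0.005], [0.123, 0.011, 0.005], [0.121, 0.02, 0.005], [0.12, 0.029, 0.005], [0.117, 0.038, 0.005]]
```

step_arm(dp=[[0.091,-0.083,0.005],[0.097,-0.076,0.005],[0.102,-0.069,0.005],[0.107,-0.061,0.005],[0.111,-0.053,0.005]], angular=[[0,0,-0.024],[0,0,-0.024],[0,0,-0.024],[0,0,-0.024],[0,0,-0.024]], hand=[0,0,0,0,0])

```text
clock: 1.62
ee_pos: [0.2872, -0.4878, 0.2153]
tcp_rot: [0.0, 0.945, 0.327, 0.0]
force: [-0.6, -2.1, -0.7]
gripper_width: 0.0874
grip_force: 0.0
```

step_arm(dp=[[0.115,-0.044,0.005],[0.118,-0.035,0.005],[0.12,-0.026,0.005],[0.122,-0.017,0.005],[0.123,-0.008,0.005]], angular=[[0,0,-0.024],[0,0,-0.024],[0,0,-0.024],[0,0,-0.024],[0,0,-0.024]], hand=[0,0,0,0,0])

```text
clock: 2.25
ee_pos: [0.3825, -0.329, 0.2078]
tcp_rot: [0.0, 0.866, 0.499, 0.0]
force: [0.4, 0.9, 0.3]
gripper_width: 0.0874
grip_force: 0.0
```

```bash
python3 plan.py .476 -.172 .16 81.6 5
```

```text
pos [ 0.3825 -0.329   0.2078] yawx 59.9 t 2.25 F [0.39 0.87 0.33] w 0.08741198910936364 gf 0.0 q [ 0.83  0.23 -0.28  1.96  0.08  0.96 -0.01]
ang/row [0.0, 0.0, -0.0241]
[[0.122, 0.001, 0.032], [0.121, 0.011, 0.032], [0.12, 0.02, 0.032], [0.118, 0.029, 0.032], [0.116, 0.038, 0.032]]
```

step_arm(dp=[[0.122,0.001,0.032],[0.121,0.011,0.032],[0.12,0.02,0.032],[0.118,0.029,0.032],[0.116,0.038,0.032]], angular=[[0,0,-0.024],[0,0,-0.024],[0,0,-0.024],[0,0,-0.024],[0,0,-0.024]], hand=[0,0,0,0,0])

```text
clock: 2.88
ee_pos: [0.4766, -0.1727, 0.1595]
tcp_rot: [0.0, 0.758, 0.653, 0.0]
force: [0.7, -0.1, -0.3]
gripper_width: 0.0878
grip_force: 0.0
```

```bash
python3 plan.py .476 -.172 .025 81.6 5
python3 - <<'E'
from h import *
for n in('scene','top'):
    im,D=env.get_image(n);C=cloud(n,D)
    X,Y,H=C[...,0],C[...,1],C[...,2]
    m=(np.hypot(X-.475,Y+.172)<.03)&(H>.03)&(H<.065)
    print(n,m.sum(),C[m].mean(0) if m.any() else '')
    u,v=proj(n,[.476,-.172,.06]).astype(int)
    cv2.imwrite(f'pics/{n}1.png',cv2.resize(im[max(v-50,0):v+45,u-65:u+65],None,fx=3,fy=3,interpolation=2))
a,b=[cv2.imread(f'pics/{n}1.png') for n in('scene','top')]
cv2.imwrite('pics/c1.png',np.vstack([a,b]))
E
```

```text
pos [ 0.4766 -0.1727  0.1595] yawx 81.49 t 2.875 F [ 0.71 -0.11 -0.27] w 0.08782741689802528 gf 0.0 q [ 0.59  0.31 -0.43  1.99  0.17  0.87 -0.08]
ang/row [0.0, 0.0, -0.0001]
[[0.0, -0.001, 0.09], [0.0, -0.001, 0.09], [0.0, -0.001, 0.09], [0.0, -0.001, 0.09], [0.0, -0.0, 0.09]]
scene 40 [ 0.47910769 -0.17026878  0.04863061]
top 25 [ 0.47628268 -0.17252815  0.04900419]
```

View pics/c1.png

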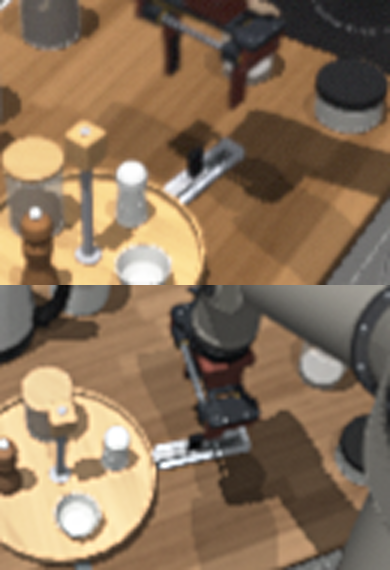

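The open fingers are above the track, straddling the tab (scene crop 195,160), clear of the tray. Descend and grip.

step_arm(dp=[[0,0,0.09],[0,0,0.09],[0,0,0.09],[0,0,0.09],[0,0,0.085]], angular=[[0,0,0],[0,0,0],[0,0,0],[0,0,0],[0,0,0]], hand=[0,0,0,0,0])

```text
clock: 3.6
ee_pos: [0.4758, -0.1747, 0.0255]
tcp_rot: [0.0, 0.759, 0.651, -0.0]
force: [0.3, -0.4, 0.5]
gripper_width: 0.088
grip_force: 0.0
```

step_arm(dp=[[0,0,0],[0,0,0],[0,0,0],[0,0,0],[0,0,0]], angular=[[0,0,0],[0,0,0],[0,0,0],[0,0,0],[0,0,0]], hand=[1,1,1,1,1])

```text
clock: 4.22
ee_pos: [0.4762, -0.1743, 0.0266]
tcp_rot: [0.0, 0.759, 0.651, 0.0]
force: [-0.5, 0.1, -0.5]
gripper_width: 0.0409
grip_force: 0.0
```

step_arm(dp=[[0,0,0],[0,0,0],[0,0,0],[0,0,0],[0,0,0]], angular=[[0,0,0],[0,0,0],[0,0,0],[0,0,0],[0,0,0]], hand=[1,1,1,1,1])

```text
clock: 4.85
ee_pos: [0.4824, -0.1749, 0.0273]
tcp_rot: [0.004, 0.758, 0.652, 0.004]
force: [14.3, -3.8, -10.3]
gripper_width: 0.012
grip_force: 30.0
```

step_arm(dp=[[0,0.02,0],[-0.02,0,0],[-0.035,0,0],[-0.035,0,0],[-0.035,0,0]], angular=[[0,0,0],[0,0,0],[0,0,0],[0,0,0],[0,0,0]], hand=[1,1,1,1,1])

```text
clock: 5.48
ee_pos: [0.4775, -0.2115, 0.027]
tcp_rot: [0.001, 0.758, 0.652, 0.001]
force: [1.8, 2.2, 6.3]
gripper_width: 0.0119
grip_force: 30.0
```

step_arm(dp=[[-0.02,0,0],[-0.01,0,0],[0,0,0]], angular=[[0,0,0],[0,0,0],[0,0,0]], hand=[1,1,1])

```text
clock: 5.85
ee_pos: [0.4766, -0.2185, 0.0269]
tcp_rot: [0.0, 0.758, 0.653, 0.002]
force: [0.6, 7.3, 6.8]
gripper_width: 0.0118
grip_force: 30.0
```

step_arm(dp=[[-0.012,0,0],[-0.012,0,0],[0,0,0]], angular=[[0,0,0],[0,0,0],[0,0,0]], hand=[1,1,1])

```text
clock: 6.22
ee_pos: [0.4765, -0.2191, 0.0268]
tcp_rot: [-0.002, 0.756, 0.655, 0.004]
force: [1.9, 22.3, 11.1]
gripper_width: 0.0122
grip_force: 30.0
```

step_arm(dp=[[0.022,0,0],[0,0,0],[0,0,0],[0,0,0],[0,0,0]], angular=[[0,0,0],[0,0,0],[0,0,0],[0,0,0],[0,0,0]], hand=[1,0,0,0,0])

```text
clock: 6.85
ee_pos: [0.4745, -0.222, 0.026]
tcp_rot: [-0.0, 0.759, 0.651, -0.0]
force: [0.5, -0.7, 0.0]
gripper_width: 0.0483
grip_force: 0.0
```

step_arm(dp=[[0,0,-0.05],[0,0,-0.15],[0,0,-0.2],[0,0,-0.2],[0,0,-0.2]], angular=[[0,0,0],[0,0,0],[0,0,0],[0,0,0],[0,0,0]], hand=[0,0,0,0,0])

```text
clock: 7.48
ee_pos: [0.4743, -0.2213, 0.2693]
tcp_rot: [0.001, 0.759, 0.651, 0.0]
force: [0.2, -0.5, -0.2]
gripper_width: 0.0877
grip_force: 0.0
```

```bash
python3 plan.py .507 .026 .27 82.4 6
python3 - <<'E'
from fit import *
for n in('scene','top'):
    im,D=env.get_image(n);np.savez(f'pics/{n}2.npz',im=im,D=D);C=cloud(n,D)
    X,Y,H=C[...,0],C[...,1],C[...,2]
    m=(np.hypot(X-.476,Y+.219)<.03)&(H>.03)&(H<.065)
    print(n,m.sum(),C[m].mean(0) if m.any() else '')
    k=(np.hypot(X-.506,Y-.026)<.04)&(H>.214)&(H<.228);P=C[k]
    print(k.sum(),cv2.minAreaRect((P[:,:2]*1000).astype(np.float32)),P.mean(0))
E
```

```text
pos [ 0.4743 -0.2213  0.2693] yawx 81.3 t 7.475 F [ 0.22 -0.51 -0.16] w 0.08773456748987052 gf 0.0 q [ 0.71  0.22 -0.46  1.83  0.11  1.11  0.07]
ang/row [0.0001, 0.0, -0.001]
[[0.139, -0.003, -0.0], [0.139, -0.002, -0.0], [0.139, -0.002, -0.0], [0.139, -0.002, -0.0], [0.139, -0.001, -0.0], [0.139, -0.001, -0.0]]
scene 41 [ 0.47247863 -0.21366212  0.04818795]
82 ((508.6301574707031, 25.675453186035156), (36.08039093017578, 36.953609466552734), 85.2152328491211) [0.50578731 0.02760128 0.21965742]
top 27 [ 0.46963144 -0.21524029  0.0495752 ]
71 ((504.8956604003906, 24.73102569580078), (34.36677551269531, 33.972625732421875), 70.7562026977539) [0.50363003 0.02474516 0.21969356]
```

The lock is out (moved ~44 mm, firm stop felt). Now over the knob.

step_arm(dp=[[0.139,-0.003,0],[0.139,-0.002,0],[0.139,-0.002,0],[0.139,-0.002,0],[0.139,-0.002,0]], angular=[[0,0,-0.001],[0,0,-0.001],[0,0,-0.001],[0,0,-0.001],[0,0,-0.001]], hand=[0,0,0,0,0])

```text
clock: 8.2
ee_pos: [0.5013, -0.0135, 0.2664]
tcp_rot: [0.0, 0.754, 0.657, -0.0]
force: [0.2, 1.0, 0.7]
gripper_width: 0.0878
grip_force: 0.0
```

step_arm(dp=[[0.139,-0.002,0],[0,0,0],[0,0,0]], angular=[[0,0,-0.001],[0,0,0],[0,0,0]], hand=[0,0,0])

```text
clock: 8.57
ee_pos: [0.5065, 0.0259, 0.2661]
tcp_rot: [0.0, 0.753, 0.658, -0.0]
force: [-0.2, -0.3, -0.5]
gripper_width: 0.0879
grip_force: 0.0
```

```bash
python3 plan.py .506 .026 .183 82.4 5
```

```text
pos [0.5065 0.0259 0.2661] yawx 82.36 t 8.575 F [-0.22 -0.3  -0.52] w 0.08787968392037776 gf 0.0 q [ 0.37  0.21 -0.62  1.86  0.14  1.11 -0.44]
ang/row [-0.0, 0.0, -0.0]
[[0.0, -0.0, 0.055], [0.0, -0.0, 0.055], [0.0, -0.0, 0.055], [0.0, -0.0, 0.055], [0.0, -0.0, 0.055]]
```

step_arm(dp=[[0,0,0.055],[0,0,0.055],[0,0,0.055],[0,0,0.055],[0,0,0.055]], angular=[[0,0,0],[0,0,0],[0,0,0],[0,0,0],[0,0,0]], hand=[0,0,0,0,0])

```text
clock: 9.2
ee_pos: [0.5066, 0.0265, 0.1823]
tcp_rot: [-0.0, 0.753, 0.658, -0.0]
force: [0.4, 0.4, -0.1]
gripper_width: 0.0873
grip_force: 0.0
```

step_arm(dp=[[0,0,0],[0,0,0],[0,0,0],[0,0,0],[0,0,0]], angular=[[0,0,0],[0,0,0],[0,0,0],[0,0,0],[0,0,0]], hand=[0.5,0.6,0.65,0.7,0.75])

```text
clock: 9.82
ee_pos: [0.507, 0.0265, 0.184]
tcp_rot: [0.0, 0.753, 0.658, 0.0]
force: [0.5, 0.7, -0.1]
gripper_width: 0.0409
grip_force: 0.0
```

step_arm(dp=[[0,0,0],[0,0,0],[0,0,0],[0,0,0]], angular=[[0,0,0],[0,0,0],[0,0,0],[0,0,0]], hand=[0.8,1,1,1])

```text
clock: 10.32
ee_pos: [0.51, 0.0262, 0.1842]
tcp_rot: [0.002, 0.753, 0.658, 0.003]
force: [11.6, -1.5, -6.8]
gripper_width: 0.0336
grip_force: 30.0
```

```bash
python3 plan.py .506 .026 .183 82.4 5
```

```text
pos [0.51   0.0262 0.1842] yawx 82.33 t 10.325 F [11.56 -1.51 -6.8 ] w 0.03358030731139133 gf 29.99800443649292 q [ 0.34  0.31 -0.6   1.96  0.22  0.94 -0.51]
ang/row [0.0004, -0.0001, -0.0001]
[[-0.0, -0.003, 0.001], [-0.0, -0.003, 0.001], [-0.0, -0.003, 0.001], [-0.0, -0.003, 0.001], [-0.0, -0.003, 0.001]]
```

step_arm(dp=[[0,0.015,0],[0,0,0],[0,0,0],[0,0,0],[0,0,0]], angular=[[0,0,0],[0,0,-0.0055],[0,0,-0.011],[0,0,-0.0165],[0,0,-0.0165]], hand=[1,1,1,1,1])

```text
clock: 10.95
ee_pos: [0.5096, 0.0261, 0.184]
tcp_rot: [-0.001, 0.699, 0.716, -0.001]
force: [-9.4, 0.2, 8.7]
gripper_width: 0.0337
grip_force: 30.0
```

step_arm(dp=[[0,0,0],[0,0,0],[0,0,0],[0,0,0],[0,0,0]], angular=[[0,0,-0.0165],[0,0,-0.0165],[0,0,-0.0165],[0,0,-0.0165],[0,0,-0.0165]], hand=[1,1,1,1,1])

```text
clock: 11.58
ee_pos: [0.509, 0.026, 0.184]
tcp_rot: [-0.001, 0.6, 0.8, -0.002]
force: [-11.9, -0.1, 11.6]
gripper_width: 0.0338
grip_force: 30.0
```

```bash
python3 plan.py .511 .026 .183 82.4 5; python3 -c "
from h import *
print(env.get_state()['torque'])"
```

```text
pos [0.509 0.026 0.184] yawx 106.23 t 11.575 F [-11.89  -0.13  11.58] w 0.03376981863174421 gf 30.04128634929657 q [ 0.4   0.33 -0.68  1.95  0.25  0.96 -0.12]
ang/row [-0.0003, 0.0001, 0.0265]
[[-0.0, 0.001, 0.001], [-0.0, 0.001, 0.001], [-0.0, 0.001, 0.001], [-0.0, 0.001, 0.001], [0.0, 0.001, 0.001]]
[ 0.07099915  1.44724027 -0.08289219]
```

step_arm(dp=[[0,-0.004,0],[0,-0.003,0],[0,0,0],[0,0,0],[0,0,0]], angular=[[0,0,-0.0165],[0,0,-0.0165],[0,0,-0.0165],[0,0,-0.0165],[0,0,-0.0165]], hand=[1,1,1,1,1])

```text
clock: 12.2
ee_pos: [0.5084, 0.0258, 0.184]
tcp_rot: [-0.001, 0.492, 0.871, -0.001]
force: [-5.1, 0.9, 5.7]
gripper_width: 0.0339
grip_force: 30.0
```

step_arm(dp=[[0,0,0],[0,0,0],[0,0,0],[0,0,0],[0,0,0]], angular=[[0,0,-0.0165],[0,0,-0.0165],[0,0,-0.0165],[0,0,-0.0165],[0,0,-0.0165]], hand=[1,1,1,1,1])

```text
clock: 12.82
ee_pos: [0.5078, 0.0254, 0.184]
tcp_rot: [-0.001, 0.375, 0.927, -0.001]
force: [-8.0, -1.6, 9.6]
gripper_width: 0.034
grip_force: 30.0
```

step_arm(dp=[[0,0,0],[0,0,0],[0,0,0],[0,0,0],[0,0,0]], angular=[[0,0,-0.0165],[0,0,-0.0165],[0,0,-0.0165],[0,0,-0.0165],[0,0,-0.0165]], hand=[1,1,1,1,1])

```text
clock: 13.45
ee_pos: [0.5075, 0.0249, 0.184]
tcp_rot: [-0.002, 0.253, 0.968, -0.001]
force: [-9.5, -3.0, 10.4]
gripper_width: 0.034
grip_force: 30.0
```

```bash
python3 plan.py .511 .026 .183 172 5
```

```text
pos [0.5075 0.0249 0.184 ] yawx 150.74 t 13.45 F [-9.46 -2.96 10.43] w 0.03397184697362756 gf 30.018722712993622 q [ 0.52  0.36 -0.84  1.94  0.33  0.98  0.59]
ang/row [-0.0002, -0.0002, -0.0236]
[[-0.002, 0.002, 0.001], [-0.002, 0.002, 0.001], [-0.002, 0.002, 0.001], [-0.002, 0.001, 0.001], [-0.002, 0.001, 0.001]]
```

step_arm(dp=[[0.003,-0.003,-0.002],[0.002,-0.002,-0.001],[0,0,0],[0,0,0],[0,0,0]], angular=[[0,0,-0.0165],[0,0,-0.0165],[0,0,-0.0165],[0,0,-0.0165],[0,0,-0.0165]], hand=[1,1,1,1,1])

```text
clock: 14.08
ee_pos: [0.5071, 0.0243, 0.1841]
tcp_rot: [-0.0, 0.125, 0.992, -0.0]
force: [2.1, 0.8, -4.1]
gripper_width: 0.0339
grip_force: 30.0
```

step_arm(dp=[[0,0,0],[0,0,0],[0,0,0],[0,0,0]], angular=[[0,0,-0.0165],[0,0,-0.011],[0,0,-0.0055],[0,0,0]], hand=[1,1,1,1])

```text
clock: 14.58
ee_pos: [0.5071, 0.0241, 0.1841]
tcp_rot: [-0.0, 0.075, 0.997, -0.0]
force: [3.5, -2.2, -9.3]
gripper_width: 0.034
grip_force: 30.0
```

```bash
cat > mill.py <<'E'
from fit import *
import sys
t=sys.argv[1]
A=np.array([.506,.026])
cr=[]
for n in('scene','top'):
    im,D=env.get_image(n);np.savez(f'pics/{n}{t}.npz',im=im,D=D);C=cloud(n,D)
    b=im.astype(int);X,Y,H=C[...,0],C[...,1],C[...,2]
    m=(np.hypot(X-.506,Y-.026)<.125)&(X<.47)&(H>.04)&(H<.15)&(b[...,0]<75)&(b[...,2]<150)&(b[...,2]>b[...,0]+15)
    P=C[m];cam=np.linalg.inv(np.array(env.get_calibration(n)['view']))[:2,3]
    c=np.median(P[:,:2],0);e=(c-cam)/np.linalg.norm(c-cam);c2=c+.012*e
    d=c2-A;ang=np.degrees(np.arctan2(d[1],d[0]))
    print(n,m.sum(),c.round(3),c2.round(3),'r',np.hypot(*d).round(3),'foot ang for yaw -8:',round((ang+8)%360,1))
    for r in env.find_in(n,'pepper_mill')[:3]:print([round(r['p'],2),int(r['position'][0]*512),int(r['position'][1]*384)])
    u,v=proj(n,[.45,.03,.06]).astype(int)
    cr.append(cv2.resize(im[v-45:v+50,u-65:u+65],None,fx=3,fy=3,interpolation=2))
cv2.imwrite(f'pics/c{t}.png',np.vstack(cr))
E
python3 mill.py 3; python3 plan.py .511 .026 .183 174 5
```

```text
scene 242 [0.423 0.053] [0.43  0.043] r 0.078 foot ang for yaw -8: 175.5
[0.94, 188, 261]
[0.9, 260, 212]
[0.65, 201, 240]
top 103 [0.417 0.047] [0.428 0.042] r 0.08 foot ang for yaw -8: 176.7
[0.58, 260, 209]
[0.53, 208, 207]
[0.47, 189, 215]
pos [0.5071 0.0241 0.1841] yawx 171.44 t 14.775 F [  4.98  -2.35 -11.08] w 0.0340524112534747 gf 29.994061589241028 q [ 0.59  0.39 -0.92  1.94  0.37  0.99  0.91]
ang/row [-0.0, -0.0, -0.0028]
[[-0.002, 0.002, 0.001], [-0.002, 0.002, 0.001], [-0.002, 0.002, 0.001], [-0.002, 0.002, 0.001], [-0.002, 0.002, 0.001]]
```

View pics/c3.png

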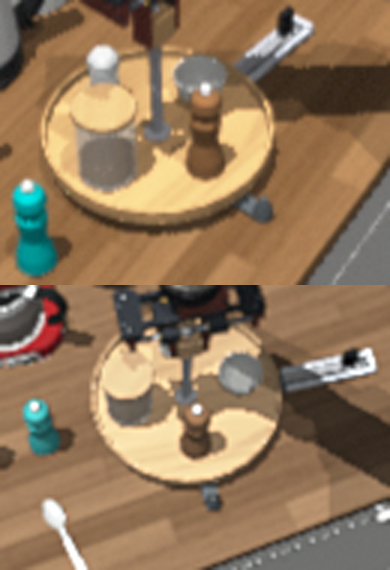

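The mill (top crop 195,440) stands upright almost at the front, about 4° short of the line post (185,398) → cone (211,495); the lock is out. A last small turn.

step_arm(dp=[[0,0,0.001],[0,0,0.001],[0,0,0],[0,0,0],[0,0,0]], angular=[[0,0,-0.005],[0,0,-0.01],[0,0,-0.007],[0,0,0],[0,0,0]], hand=[1,1,1,1,1])

```text
clock: 15.4
ee_pos: [0.5071, 0.0239, 0.1841]
tcp_rot: [-0.0, 0.04, 0.999, -0.001]
force: [1.7, -4.4, -6.2]
gripper_width: 0.0337
grip_force: 30.0
```

step_arm(dp=[[0,0,0],[0,0,0],[0,0,0]], angular=[[0,0,0],[0,0,0],[0,0,0]], hand=[1,1,1])

```text
clock: 15.78
ee_pos: [0.5071, 0.0239, 0.1841]
tcp_rot: [-0.0, 0.04, 0.999, -0.001]
force: [1.2, -6.1, -6.0]
gripper_width: 0.0337
grip_force: 30.0
```

```bash
python3 mill.py 4; python3 plan.py .511 .026 .183 174 5; python3 -c "
from h import *
print(env.get_state()['qd'])"
```

```text
scene 248 [0.422 0.048] [0.429 0.038] r 0.078 foot ang for yaw -8: 179.4
[0.82, 202, 240]
[0.59, 262, 209]
[0.59, 186, 263]
top 103 [0.416 0.042] [0.427 0.037] r 0.079 foot ang for yaw -8: 180.2
[0.52, 209, 206]
[0.45, 188, 214]
[0.44, 263, 207]
pos [0.5071 0.0239 0.1841] yawx 175.45 t 15.975 F [ 1.85 -5.71 -5.54] w 0.03389978532223095 gf 29.994291365146637 q [ 0.6   0.39 -0.94  1.94  0.38  0.99  0.98]
ang/row [-0.0001, -0.0, 0.0016]
[[-0.003, 0.002, 0.001], [-0.002, 0.002, 0.001], [-0.002, 0.002, 0.001], [-0.002, 0.002, 0.001], [-0.002, 0.002, 0.001]]
[-0.00198069 -0.00111126 -0.00148534  0.00049149  0.00105432  0.00059809
 -0.00089257]
```

View pics/c4.png

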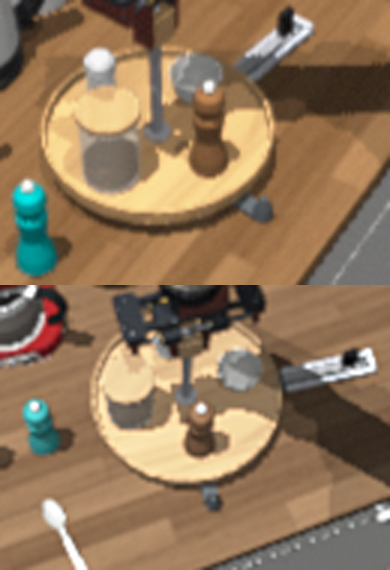

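The mill (top crop 200,440) stands upright on the line from the post to the cone, everything else on the tray is upright, and the grip is holding at 30 N with the arm still.

```bash
python3 -c "
from workcell import env
print(env.finish_job())"
```

```text
the job is handed in; nothing more can be done
None
```

I slid the lock out to its stop, turned the carousel until the pepper mill stood at the front in line with the cone, and handed the job in while still gripping the knob; the hand-in gave no verdict.

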